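# Register a well plate in the corner of the locating rail

## Task

Gently push the 24-well plate (the one with many small round wells) along the worktop with the fingertips into the corner of the L-shaped aluminium locating rail, so that its long side lies flush along the long rail and its left end is up against the short end stop. Only push it: it must not be lifted, tipped or taken between the fingers. Leave the six-well plate and everything else on the worktop where they are.

Things in the scene. Friction and masses are not known exactly. Their poses are not given: they have to be found in the camera images.
- plate_24: white plastic well plate, 4 x 6 small round wells, flat box outline: 86 mm (its x) by 128 mm (its y, the long side), 20 mm high, 0.13 to 0.25 kg, loose. Origin: centre of its underside; z up; wells open upward. Starts on the robot side of the long rail, near its left half or its right half, within 0.2 rad of parallel
- plate_6: white plastic well plate of the same outline and height (86 x 128 x 20 mm), told apart by its 2 x 3 large wells; loose. Same origin and axes. It stands at the other of the two places. To be left alone; it stands clear of the 86 mm wide strip along the rail
- corner_rail: fixed L-shaped aluminium rail, legs 6 mm thick, 26 mm high. Origin: on the worktop, centre of the 86 x 128 mm footprint that the plate fills when home (plate origin here, long side along y). x points across the long leg, away from the robot; y left along it. Long leg's near face: plane x = +43 mm, y from -330 to +70 mm. End stop's right face: plane y = +64 mm, x from -43 to +47 mm
- beaker_50b: small empty clear glass beaker, 66 mm across, 92 high, left of the end stop. Origin: centre of its underside. Bystander
- vol_flask: round glass flask with a long thin neck, 58 mm across, 188 high, at the left. Origin: centre of its underside. Bystander
- bung_1: black rubber bung, 34 mm across, 22 high, near left. Origin: centre of its underside. Bystander
- log_book: dark blue hard-backed book lying flat, 210 x 152 x 19 mm, at the right. Origin: centre of its underside. Bystander
There are look-alikes about, which are no part of the job. Leave any green or yellow look-alike of the plate_24 alone.

How it is judged:
By the outcome, as a careful person would: the job done as asked, in the order asked, and still so for the second after the job is handed in, with the robot touching nothing.
It also fails if it takes over 48 s, if anything falls off the work surface, if the arm or the gripper's body presses on something with over 40 N, if the wrist force passes 120 N, or if a joint passes its speed limit or range.

## Robot

A 6-joint arm with a two-finger parallel gripper is mounted at the origin on a cart in front of the work surface, level with it; the furniture and walls round the work are solid. World frame = base frame: x ahead of the robot, y to its left, z up, the work surface at z = 0. Lengths are in m, angles in rad, forces in N, time in s.
With the tool pointing down it reaches from about 0.35 to 0.775 m from the base axis. Payload 7.3 kg.
Tool frame: the origin (TCP) lies at the very end of the fingers, on their centre line; the grasp point (between the pads) lies grip_point_offset behind it (grip_point_offset is the distance from the TCP to the grasp point, in m); z points along the fingers, y is the direction in which the jaws open and shut (so a half turn about z gives the same grasp; the last joint's range is limited). The gripper opens to 92 mm and grips with 3 to 60 N. Pads are 19 mm wide; open, the fingers measure 130 mm over their backs; the gripper's body (75 mm by 190 mm) begins 47 mm behind the grasp point.
Start: joints at [-1.302, 0.342, 1.524, -0, 1.275, -0.146], TCP at [0.212, -0.48, 0.199] pointing down, gripper open.
Joint ranges: [-2.53, 2.53], [-0.77, 2.02], [0.04, 2.7], [-1, 4.14], [0.28, 2.66], [-3.11, 3.11]. Speed limits (rad/s): [2.57, 2.57, 3.14, 3.14, 3.14, 3.14].

## Interface

Orientations are given as [roll, pitch, yaw] about the fixed x, y, z axes, in that order (R = Rz(yaw) Ry(pitch) Rx(roll)).
In Python, from cell import * gives the robot as it stands.
- The arm moves only by the shell command python3 -m inch 'ROWS' [OPENING] [FORCE]. ROWS is JSON, a list that holds one entry, the list of rows, each a list of 4 numbers: the shift along the tool's x, y, z in mm, then the turn about the tool's z in rad. In form: [[[x, y, z, roll], ...]]. A call has 1 to 10 rows; each row shifts and turns the commanded pose from where the row before left it, along the tool's axes as they then stand; what a row does not reach is not made up. A row lasts 1/8 s, in which the tool goes at most 62.5 mm and 10.7 degrees, less where a joint would pass 70% of its speed; a pose out of reach is approached as far as the arm can. A call with a gripper value outside its range is refused whole. OPENING is the closure, from -1 (fully open) to 1 (shut), set as the call begins (- or left out, the last holds). The fingers move at their own pace and stop on an object; FORCE is the grip in N (left out, the last holds). Time passes only in rows, so rows that do not move let the fingers close. It gives the time, the measured TCP pose, the force and the opening at its end, in the units of the state.
- observe(): the state, without advancing time (a new reading comes with each control period).
- read_camera(name): name is "scene" or "top"; returns a dict with "img" (384x512x3 uint8, blue, green, red), "fx", "fy", "cx", "cy" (pixels), "k1" (the pictures are not rectified: a ray, as slopes to the right and down, at radius r is drawn at 1 + k1 r^2 times it, then the intrinsics apply), "eye" and "rotation" of the camera in the world. Camera axes: x right, y down, z forward; pixel columns grow to the right and rows downward; lengths in m; the calibration is good to about 2 mm. A picture is of the moment at which its call begins. There is no depth.
- hand_in(): hands the job in, once; it reports no verdict.
Trained networks look in the newest picture that a camera, given by its name, has taken for a name from the list of things; names that differ only in an ending like _2 or _b are one class to them, and where a whole thing is asked for, a point or a joint stands for the part that bears it (a point fixed in the world has none). Each returns a list of dicts, best first, with "conf" (0 to 1); they miss things now and then, are a little off and sometimes report something else, mostly with a low value. They report only what shows in the picture. A call takes as long as a camera call. They do not tell look-alikes from the thing itself.
- boxes_of(camera, label): "at" ([row, column] in pixels, amid what is visible of it).
- place_of(camera, label): "at" ([row, column] in pixels: a listed point, or the origin of a listed thing).
The state is a dict: "time": time; "qpos": joint angles; "qvel": joint speeds; "joint_efforts": joint torques, N m; "tool_pos": TCP position; "tool_rot": TCP orientation; "contact_force": force on the tool from outside, world axes, zero at the start; "torque": the same for the moment, N m; "opening": finger opening in m.
Only numpy, scipy, OpenCV 4.12 (cv2) and the standard library are available. Lean on these libraries where they do the work, as an engineer would, in place of code of your own. Each camera call takes 0.05 s, during which the arm holds its last target. There are 200 camera calls.

## Working session

There is one attempt and no reset: what is moved stays moved. The work goes in short steps, Python scripts to look and compute and a shell command to move; the robot and the scene stay as the last step left them, time stands still between calls to the robot, and variables do not carry over. Pictures are saved under pics/ and viewed, about 8 in all and at most 12, crops included, and the job is handed in when it is done.

```bash
mkdir -p pics
cat > h.py <<'E'
from cell import *
import numpy as np, cv2
def ray(c,rc):
    u=np.array([[[rc[1],rc[0]]]],float)
    K=np.array([[c["fx"],0,c["cx"]],[0,c["fy"],c["cy"]],[0,0,1.]])
    p=cv2.undistortPoints(u,K,np.array([c["k1"],0,0,0,0.]))[0,0]
    return np.array(c["rotation"])@np.array([p[0],p[1],1.])
def at(c,rc,z=0):
    d=ray(c,rc);e=np.array(c["eye"]);return (e+d*(z-e[2])/d[2])[:2]
def pix(c,P):
    R=np.array(c["rotation"]);v=R.T@(np.array(P)-c["eye"]);x,y=v[:2]/v[2];s=1+c["k1"]*(x*x+y*y)
    return np.array([c["fx"]*x*s+c["cx"],c["fy"]*y*s+c["cy"]])
E
python3 - <<'E'
from h import *
for n in("top","scene"):
    c=read_camera(n);cv2.imwrite(f"pics/{n}0.png",cv2.resize(c["img"],(800,600)) if n=="top" else c["img"])
    print(n,np.round(c["eye"],3),c["fx"],c["k1"])
    for l in("plate_24","plate_6","corner_rail"):
        for d in place_of(n,l)[:4]: print(l,np.round(d["at"],1),round(d["conf"],2),at(c,d["at"],0).round(4))
print(observe())
E
```

```text
top [ 0.46  -0.075  1.769] 456.4770458213971 0.004180141328799787Traceback (most recent call last):
  File "<stdin>", line 6, in <module>
  File "h.py", line 9, in at
    d=ray(c,rc);e=np.array(c["eye"]);return (e+d*(z-e[2])/d[2])[:2]
                                                          ~^^^
IndexError: invalid index to scalar variable.
```

View pics/top0.png

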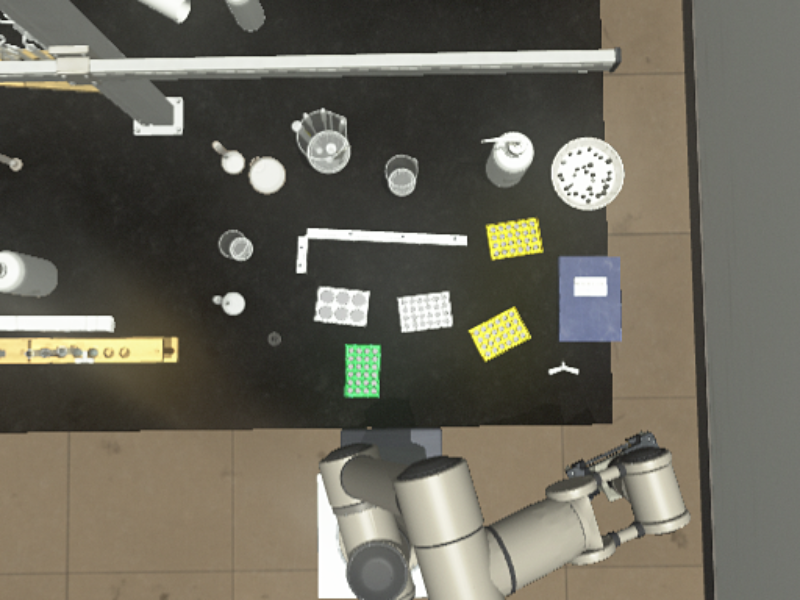

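The top view shows plate_24 (white, many wells) at about (425,312), plate_6 at (341,306), and the rail running from (302,270) to (467,240). There are yellow look-alikes at (515,239) and (500,334), and a green one at (362,371). `rotation` must be rpy, so I'll fix the helper.

```bash
sed -i '2a from scipy.spatial.transform import Rotation\ndef RM(c): return Rotation.from_euler("xyz",c["rotation"]).as_matrix()' h.py; sed -i 's/np.array(c\["rotation"\])/RM(c)/' h.py
python3 - <<'E'
from h import *
for n in("top","scene"):
    c=read_camera(n);np.save(f"{n}.npy",c,allow_pickle=True)
    print(n,c["rotation"],np.round(c["eye"],3))
    for l in("plate_24","plate_6","corner_rail"):
        for d in place_of(n,l)[:4]: print(l,np.round(d["at"],1),round(d["conf"],2),at(c,d["at"],0).round(4))
    if n=="top":
        g=cv2.resize(c["img"][130:240,170:360],None,fx=4,fy=4,interpolation=cv2.INTER_CUBIC);cv2.imwrite("pics/crop1.png",g)
        m=(c["img"].min(2)>110).astype(np.uint8);m[:130]=0;m[240:]=0;m[:,:170]=0;m[:,310:]=0
        hsv=cv2.cvtColor(c["img"],cv2.COLOR_BGR2HSV);m[hsv[...,1]>60]=0
        m=cv2.morphologyEx(m,cv2.MORPH_CLOSE,np.ones((3,3),np.uint8))
        for k in cv2.findContours(m,0,2)[0]:
            if cv2.contourArea(k)>200:
                z=.02 if k[:,0,1].min()>175 else .026
                w=np.array([at(c,(p[0][1],p[0][0]),z) for p in k],np.float32)
                r=cv2.minAreaRect(w*1000);print("contour",np.round(r[0],1),np.round(r[1],1),round(r[2],2),np.round(cv2.boxPoints(r)).tolist())
    else: cv2.imwrite("pics/scene1.png",c["img"])
o=observe();print({k:np.round(v,3).tolist() for k,v in o.items()})
E
```

```text
top [-3.08526368  0.01095475 -1.58509949] [ 0.46  -0.075  1.769]
plate_24 [155.9 324.9] 0.94 [ 0.7127 -0.3226]
plate_24 [199.3 274.4] 0.88 [ 0.5464 -0.1232]
plate_24 [212.9 318.9] 0.7 [ 0.4912 -0.2944]
plate_24 [194.5 218.6] 0.64 [0.5683 0.0932]
plate_6 [155.9 324.9] 0.94 [ 0.7127 -0.3226]
plate_6 [199.3 274.4] 0.88 [ 0.5464 -0.1232]
plate_6 [212.9 318.9] 0.7 [ 0.4912 -0.2944]
plate_6 [194.5 218.6] 0.64 [0.5683 0.0932]
corner_rail [164.1 215.6] 0.66 [0.6872 0.1038]
contour [426.5  41.4] [69. 61.] 89.2 [[396.0, 7.0], [457.0, 7.0], [457.0, 75.0], [396.0, 76.0]]
contour [ 546.2 -112.9] [ 89.5 129. ] 6.28 [[495.0, -54.0], [509.0, -182.0], [598.0, -172.0], [584.0, -44.0]]
contour [563.2  91.7] [128.4  89.4] 83.16 [[511.0, 33.0], [600.0, 23.0], [615.0, 150.0], [526.0, 161.0]]
contour [729.5   0. ] [106.2 427.1] 9.07 [[643.0, 203.0], [711.0, -219.0], [816.0, -202.0], [748.0, 219.0]]
scene [-2.13150926  0.02305219 -2.20030931] [-0.324  0.555  0.738]
plate_24 [215.7 266.9] 0.93 [ 0.5363 -0.1147]
plate_24 [169.9 278.9] 0.6 [ 0.7373 -0.3251]
plate_6 [215.7 266.9] 0.93 [ 0.5363 -0.1147]
plate_6 [169.9 278.9] 0.6 [ 0.7373 -0.3251]
corner_rail [221.1 175.4] 0.8 [0.68   0.1152]
{'time': 0.5, 'qpos': [-1.302, 0.342, 1.524, 0.0, 1.275, -0.146], 'qvel': [-0.002, -0.0, 0.0, 0.0, 0.0, -0.002], 'joint_efforts': [-0.002, -43.081, -24.431, 0.072, 0.049, -0.0], 'tool_pos': [0.212, -0.48, 0.199], 'tool_rot': [3.142, -0.0, 0.415], 'contact_force': [-0.116, 0.922, -0.328], 'torque': [0.029, -0.058, -0.009], 'opening': 0.092}
```

View pics/crop1.png

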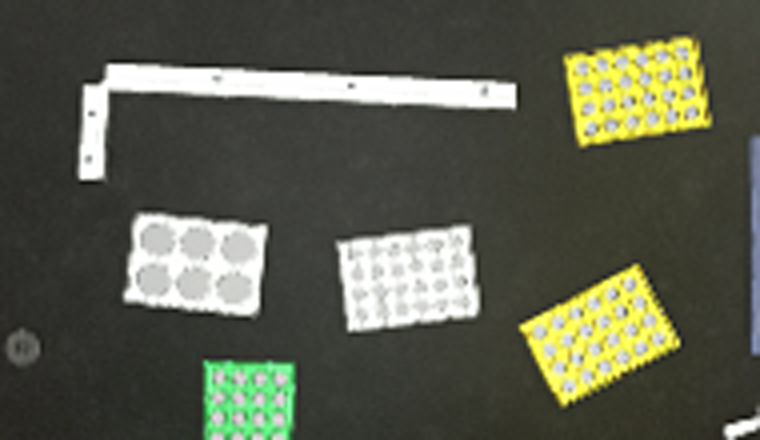

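View pics/scene1.png

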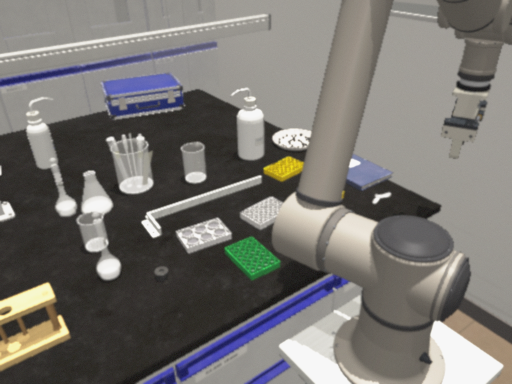

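The crop confirms the target. The only white plate with 4x6 small wells is at crop (408,278), full-image pixel (272,199). The white one at crop (196,265) has 6 wells, and the green and yellow ones are look-alikes. Next I'll fit the rail and plate silhouettes.

```bash
cat > fit.py <<'E'
from h import *
from scipy.optimize import minimize
from itertools import product
S=8
def hull(c,pose,b,roi):
    x,y,t=pose;P=[]
    for u,v,z in product(b[0],b[1],b[2]):
        P.append((pix(c,[x+u*np.cos(t)-v*np.sin(t),y+u*np.sin(t)+v*np.cos(t),z])-[roi[2],roi[0]]+.5)*S-.5)
    return cv2.convexHull(np.array(P,np.float32)).astype(np.float32)
RAIL=[((.043,.049),(-.33,.07),(0,.026)),((-.043,.047),(.064,.07),(0,.026))]
PLATE=[((-.043,.043),(-.064,.064),(0,.02))]
def fit(c,boxes,x0,roi,sat=True):
    im=c["img"][roi[0]:roi[1],roi[2]:roi[3]];g=im.min(2).astype(float)
    g=np.clip((g-60)/90,0,1)
    k=cv2.morphologyEx(g,cv2.MORPH_CLOSE,np.ones((3,3))) if len(boxes)==1 else g
    def cost(p):
        m=np.zeros((k.shape[0]*S,k.shape[1]*S),np.uint8)
        for b in boxes: cv2.fillConvexPoly(m,np.round(hull(c,p,b,roi)*16).astype(np.int32),255,shift=4)
        return ((cv2.resize(m,k.shape[::-1],interpolation=cv2.INTER_AREA)/255.-k)**2).sum()
    x0=np.array(x0,float)
    s=np.vstack([x0]+[x0+d for d in np.diag([.015,.015,.06])])
    r=minimize(cost,x0,method="Nelder-Mead",options=dict(initial_simplex=s,xatol=1e-5,fatol=1e-3))
    return r.x,r.fun
def rel(p,r):
    d=p[:2]-r[:2];c,s=np.cos(r[2]),np.sin(r[2]);return np.array([c*d[0]+s*d[1],-s*d[0]+c*d[1],p[2]-r[2]])
E
python3 - <<'E'
from fit import *
c=read_camera("top")
r,f=fit(c,RAIL,(.687,.105,-.05),(135,182,180,305));print("rail",r.round(4),f)
p,f=fit(c,PLATE,(.546,-.115,.11),(180,218,248,298));print("p24",p.round(4),f)
q,f=fit(c,PLATE,(.563,.093,-.1),(178,213,196,244));print("p6",q.round(4),f)
print("rel",rel(p,r).round(4),rel(q,r).round(4))
t=np.array(observe()["tool_pos"]);print(t)
np.save("rail.npy",r);np.save("p6.npy",q)
E
```

```text
rail [ 0.6902  0.1204 -0.0336] 472.23302447776496
p24 [ 0.5464 -0.1124  0.1126] 13.230731769832117
p6 [ 0.5633  0.0924 -0.1195] 13.744208210517321
rel [-0.1359 -0.2375  0.1462] [-0.1259 -0.0323 -0.086 ]
[ 0.21160172 -0.48048408  0.19883627]
```

Run:
```python
from fit import *
c=read_camera("top")
roi=(135,182,180,305)
g=c["img"][roi[0]:roi[1],roi[2]:roi[3]].min(2);print(np.percentile(g,[5,50,80,95]),(g>100).sum())
best=min((fit(c,RAIL,(x,.11,t),roi) for x in(.68,.69,.7) for t in(-.06,-.02)),key=lambda a:a[1])
r,f=best;print(r,f)
g=cv2.resize(c["img"][130:240,170:360],None,fx=4,fy=4,interpolation=cv2.INTER_CUBIC)
def ol(p,boxes,col):
    for b in boxes: cv2.polylines(g,[np.round(hull(c,p,b,(130,0,170,0))/2).astype(np.int32)],True,col,1)
ol(r,RAIL,(0,0,255));ol((.5464,-.1124,.1126),PLATE,(0,0,255));ol(np.load("p6.npy"),PLATE,(255,0,0))
cv2.imwrite("pics/ol.png",g);np.save("rail.npy",r)
```

```text
[ 45.  56.  63. 254.] 874
[ 0.68956908  0.1209994  -0.01833428] 464.37948267760265
```

View pics/ol.png

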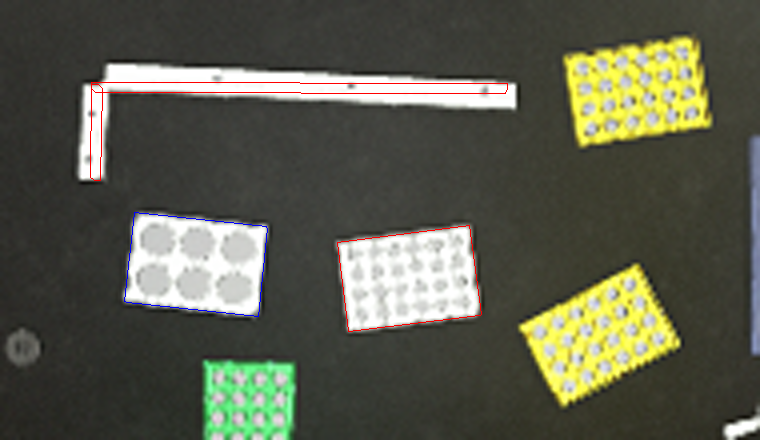

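The plates fit well. The rail shows about 25 mm wide in plan, so it probably has a foot flange on the outside. I'll zoom in on it.

Run:
```python
from fit import *
c=read_camera("top");a=c["img"][140:180,184:240]
a=cv2.resize(a,None,fx=12,fy=12,interpolation=cv2.INTER_CUBIC)
a=np.clip((a.astype(float)-40)*1.2,0,255) 
s=read_camera("scene")["img"][170:245,135:270];b=cv2.resize(s,(672,373),interpolation=cv2.INTER_CUBIC)
g=np.vstack([np.clip(cv2.resize(a,(336,240)),0,255).astype(np.uint8).repeat(1,0),np.zeros((0,336,3),np.uint8)])
out=np.zeros((600,680,3),np.uint8);out[:240,:336]=g;out[225:598,4:676][20:]=b[20:];
i=read_camera("top")["img"].min(2)
print(i[144:166,250]);print(i[144:166,215]);print(i[168,184:204],i[160,184:204])
cv2.imwrite("pics/z.png",out)
```

```text
[ 57  54  54  44 188 255 254 253 245 253 228  61  56  60  59  60  60  59
  61  62  59  60]
[ 50  46  71 246 255 253 253 255 238 108  53  47  53  53  55  55  58  56
  56  53  54  53]
[ 44  43  47  44  41  86 242 248 233 255 251 255 100  42  48  48  49  48
  51  49] [ 49  47  47  49  46  40 116 255 255 254 255 255 180  66  47  51  51  51
  53  53]
```

View pics/z.png

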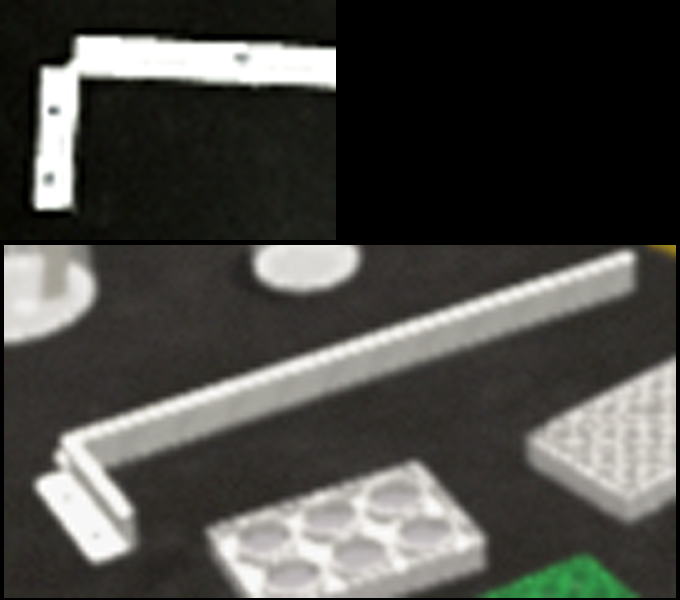

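The zoom confirms an upright with an outward foot flange. I'll fit using only the inner base edges, which is where the plate will bear.

```bash
cat > railfit.py <<'E'
from fit import *
from scipy.optimize import least_squares
def cross(v,th):  # last index where falls through th, subpixel
    v=v.astype(float);k=np.where((v[:-1]>th)&(v[1:]<=th))[0][-1];return k+(v[k]-th)/(v[k]-v[k+1])
def railfit(c):
    i=c["img"].min(2);th=150
    L=np.array([at(c,(140+cross(i[140:166,u],th),u)) for u in range(202,296)])
    E=np.array([at(c,(v,184+cross(i[v,184:204],th))) for v in range(159,173)])
    N=np.array([at(c,(160+cross(i[160:182,u],th),u)) for u in range(191,195)])
    def res(p):
        f=lambda Q:np.array([rel(np.r_[q,0],p) for q in Q])
        return np.r_[f(L)[:,0]-.043,f(E)[:,1]-.064]
    s=least_squares(res,[.69,.105,-.03],loss="soft_l1",f_scale=.001)
    n=np.array([rel(np.r_[q,0],s.x) for q in N])
    return s.x,np.abs(s.fun).mean(),n[:,0].mean()
E
python3 - <<'E'
from railfit import *
c=read_camera("top");r,e,n=railfit(c);print(r.round(4),e,"stop near end x (want -.043):",n)
np.save("rail.npy",r);p=np.array([.5464,-.1124,.1126]);print("p24 rel",rel(p,r).round(4),"p6 rel",rel(np.load("p6.npy"),r).round(4))
E
```

```text
[ 0.6889  0.1167 -0.064 ] 0.000551993329445555 stop near end x (want -.043): -0.04535231729989378
p24 rel [-0.1276 -0.2378  0.1766] p6 rel [-0.1238 -0.0323 -0.0555]
```

```bash
python3 -m inch '[[[0,0,0,0.16],[0,0,0,0.16],[0,0,0,0.159]]]' -0.3 10; python3 -m inch '[[[26,-48,0,0],[26,-48,0,0],[26,-48,0,0],[26,-48,0,0],[26,-48,0,0],[26,-48,0,0],[26,-48,0,0],[26,-48,0,0],[5,-5,0,0],[0,0,0,0]]]'
```

```text
time: 1.18
tool_pos: [0.2116, -0.4805, 0.1988]
tool_rot: [3.142, -0.0, -0.069]
contact_force: [0.4, 0.2, -0.1]
opening: 0.0667
time: 2.42
tool_pos: [0.4491, -0.106, 0.1987]
tool_rot: [3.141, 0.0, -0.063]
contact_force: [-0.2, 0.3, 0.3]
opening: 0.0597
```

```bash
cat > st.py <<'E'
from h import *
r=np.load("rail.npy");o=observe();t=np.array(o["tool_pos"]);d=t[:2]-r[:2];c,s=np.cos(r[2]),np.sin(r[2])
print("t",o["time"],"tcp rail mm",(1000*np.array([c*d[0]+s*d[1],-s*d[0]+c*d[1],t[2]])).round(1),"yaw-rail",round(o["tool_rot"][2]-r[2],4),"F",np.round(o["contact_force"],1),"op",round(o["opening"],4))
E
python3 st.py
```

```text
t 2.425 tcp rail mm [-225.1 -237.6  198.7] yaw-rail 0.0011 F [-0.2  0.3  0.3] op 0.0597
```

```bash
python3 -m inch '[[[0,0,40,0],[0,0,40,0],[0,0,40,0],[0,0,40,0],[0,0,20,0],[0,0,12,0],[0,0,0,0]]]'; python3 -m inch '[[[8,0,0,0],[8,0,0,0],[6,0,0,0],[6,0,0,0],[6,0,0,0],[6,0,0,0],[6,0,0,0],[6,0,0,0],[6,0,0,0],[6,0,0,0]]]';python3 st.py
```

```text
time: 3.3
tool_pos: [0.4486, -0.1067, 0.0066]
tool_rot: [-3.141, 0.001, -0.066]
contact_force: [-0.1, 0.6, 0.5]
opening: 0.06
time: 4.55
tool_pos: [0.5134, -0.1101, 0.0068]
tool_rot: [3.142, 0.0, -0.064]
contact_force: [0.1, -0.5, -0.7]
opening: 0.0602
t 4.55 tcp rail mm [-160.7 -237.6    6.8] yaw-rail -0.0002 F [ 0.1 -0.5 -0.7] op 0.0602
```

```bash
python3 -m inch '[[[8,0,0,0],[8,0,0,0],[8,0,0,0],[8,0,0,0],[8,0,0,0],[8,0,0,0],[8,0,0,0],[8,0,0,0],[8,0,0,0],[8,0,0,0]]]';python3 st.py
python3 - <<'E'
from fit import *
c=read_camera("top");g=cv2.resize(c["img"][130:240,170:360],None,fx=4,fy=4,interpolation=cv2.INTER_CUBIC);cv2.imwrite("pics/p2.png",g)
E
```

```text
time: 5.8
tool_pos: [0.5933, -0.1153, 0.0068]
tool_rot: [3.141, -0.0, -0.064]
contact_force: [0.2, 0.2, -0.1]
opening: 0.0596
t 5.8 tcp rail mm [ -80.6 -237.6    6.8] yaw-rail -0.0002 F [ 0.2  0.2 -0.1] op 0.0596
```

View pics/p2.png

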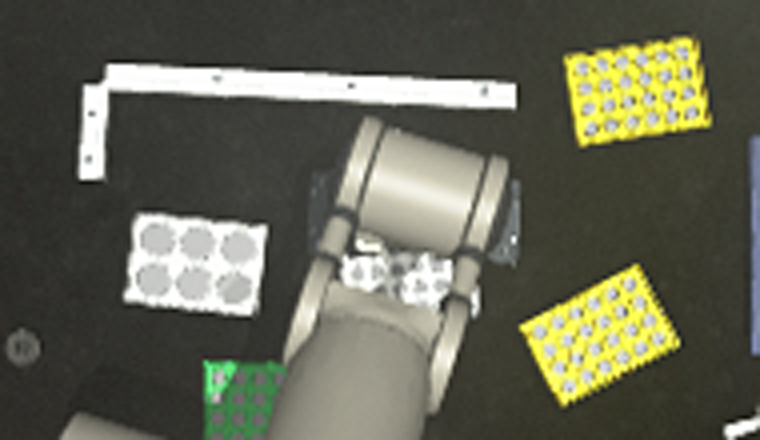

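The plate still appears in its old place while the tool is past it. I'll check with the scene camera before moving.

Run:
```python
from fit import *
c=read_camera("scene");g=cv2.resize(c["img"][150:270,170:330],None,fx=5,fy=5,interpolation=cv2.INTER_CUBIC)
for z in(0,):
    P=pix(c,observe()["tool_pos"]);print(P,(P-[170,150])*5)
cv2.imwrite("pics/s2.png",g)
```

```text
[255.52270439 205.49448613] [427.61352195 277.47243066]
```

View pics/s2.png

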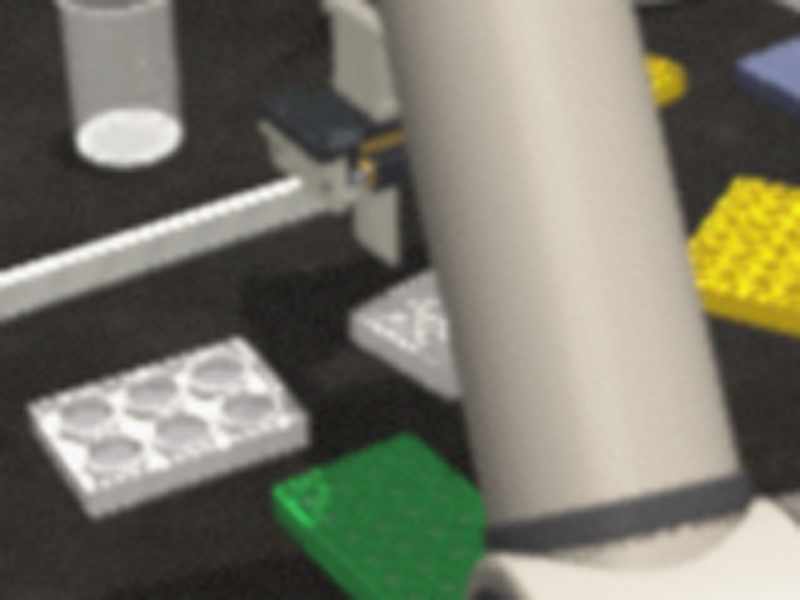

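Run:
```python
from fit import *
c=read_camera("scene");t=np.array(observe()["tool_pos"]);print(t,observe()["qpos"],observe()["tool_rot"])
for dz in(0,.01,.02,.03,.05):
    for s in(.03,.049): print(dz,s,(pix(c,[t[0]+.003,t[1]+s,t[2]+dz])-[170,150])*5)
print("plate corner left-far/left-near top", [(pix(c,[.5464+u*np.cos(.1126)-.064*np.sin(.1126),-.1124+u*np.sin(.1126)+.064*np.cos(.1126),.02])-[170,150])*5 for u in(.043,-.043)])
```

```text
[ 0.5930988  -0.1152055   0.00671182] [-3.18588604e-01  6.85958452e-01  1.51734085e+00 -1.21554721e-04
  9.38216505e-01  1.31631710e+00] [ 3.14147843e+00 -4.96845397e-05 -6.40375161e-02]
0 0.03 [385.46411837 292.53379932]
0 0.049 [359.87946655 303.18425285]
0.01 0.03 [385.03098594 278.67445307]
0.01 0.049 [359.34064153 289.27028602]
0.02 0.03 [384.59436853 264.70420347]
0.02 0.049 [358.79742115 275.24423434]
0.03 0.03 [384.15422211 250.62165676]
0.03 0.049 [358.24974916 261.10468001]
0.05 0.03 [383.26316232 222.11397467]
0.05 0.049 [357.1408204  232.47926706]
plate corner left-far/left-near top [array([342.20876951, 307.61739568]), array([442.59816159, 367.64345747])]
```

In the scene view the left fingertip is at crop (398,265), about 25 mm higher than the reported TCP height. So the fingers passed over the plate without touching it, and the force stayed at zero. I'll lift, go back, and find the worktop by touch.

```bash
python3 -m inch '[[[0,0,-15,0],[-36,0,0,0],[-36,0,0,0],[-36,0,0,0],[-36,0,0,0],[0,0,15,0],[0,0,8,0],[0,0,0,0]]]';python3 st.py;python3 -m inch '[[[0,0,3,0],[0,0,0,0]]]'
```

```text
time: 6.95
tool_pos: [0.4493, -0.106, -0.0011]
tool_rot: [3.142, 0.0, -0.064]
contact_force: [-1.0, -1.4, 0.9]
opening: 0.0598
t 6.95 tcp rail mm [-224.9 -237.6   -1.1] yaw-rail -0.0002 F [-1.  -1.4  0.9] op 0.0598
time: 7.2
tool_pos: [0.4493, -0.106, -0.0042]
tool_rot: [3.142, 0.0, -0.064]
contact_force: [0.9, -0.7, -0.9]
opening: 0.0593
```

Run:
```python
from fit import *
c=read_camera("scene");t=np.array(observe()["tool_pos"]);print(t)
for dz in(0,.02): print([(pix(c,[t[0],t[1]+s,t[2]+dz])-[170,150])*5 for s in(.03,.049)])
g=cv2.resize(c["img"][150:270,170:330],None,fx=5,fy=5,interpolation=cv2.INTER_CUBIC)
cv2.imwrite("pics/s3.png",g)
```

```text
[ 0.44927736 -0.10600009 -0.00413865]
[array([525.66256721, 427.00749032]), array([499.04444593, 439.54394321])]
[array([525.93217816, 398.05945977]), array([499.0843348 , 410.48403495])]
```

View pics/s3.png

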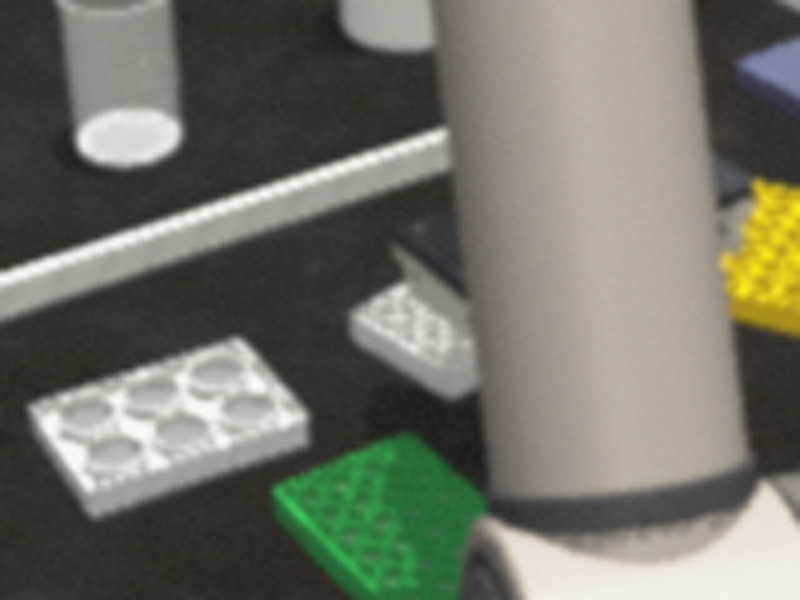

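Reported z is −4 mm with no contact, so the height reading is offset. I'll keep feeling downwards.

```bash
for i in 1; do python3 -m inch '[[[0,0,4,0],[0,0,0,0]]]'; python3 -m inch '[[[0,0,3,0],[0,0,0,0]]]'; done; python3 -m inch '[[[0,0,3,0],[0,0,0,0]]]'
```

```text
time: 7.5
tool_pos: [0.4489, -0.1059, -0.0085]
tool_rot: [-3.141, 0.001, -0.064]
contact_force: [0.7, -0.7, 0.4]
opening: 0.0597
time: 7.75
tool_pos: [0.449, -0.1059, -0.0114]
tool_rot: [-3.142, 0.0, -0.064]
contact_force: [0.5, 0.7, -0.3]
opening: 0.0592
time: 8.0
tool_pos: [0.449, -0.1059, -0.0144]
tool_rot: [-3.142, 0.0, -0.064]
contact_force: [-0.6, -0.2, -0.2]
opening: 0.0597
```

```bash
python3 -m inch '[[[0,0,3,0],[0,0,0,0]]]'; python3 -m inch '[[[0,0,2,0],[0,0,0,0]]]'
```

```text
time: 8.25
tool_pos: [0.449, -0.1059, -0.0174]
tool_rot: [-3.142, 0.0, -0.064]
contact_force: [0.0, -0.6, -0.0]
opening: 0.0598
time: 8.5
tool_pos: [0.449, -0.1059, -0.0193]
tool_rot: [3.142, 0.0, -0.064]
contact_force: [-0.0, 0.5, -0.4]
opening: 0.0597
```

```bash
python3 -m inch '[[[0,0,2,0],[0,0,0,0]]]'|grep -E "pos|force"
```

```text
tool_pos: [0.449, -0.1059, -0.0213]
contact_force: [-0.5, -0.7, 0.8]
```

```bash
python3 -m inch '[[[0,0,2,0],[0,0,0,0]]]'|grep -E "pos|force"
```

```text
tool_pos: [0.449, -0.106, -0.0233]
contact_force: [-0.5, 0.5, -0.2]
```

By the image estimate (~25 mm offset) the tips are now about 2–4 mm above the worktop. I'll raise 3 mm and push.

```bash
python3 -m inch '[[[0,0,-3,0],[8,0,0,0],[8,0,0,0],[6,0,0,0],[6,0,0,0],[6,0,0,0],[6,0,0,0],[6,0,0,0],[6,0,0,0],[6,0,0,0]]]';python3 st.py
```

```text
time: 10.25
tool_pos: [0.5074, -0.1097, -0.0202]
tool_rot: [3.142, 0.0, -0.064]
contact_force: [-1.4, -0.9, 0.4]
opening: 0.0594
t 10.25 tcp rail mm [-166.7 -237.6  -20.2] yaw-rail -0.0003 F [-1.4 -0.9  0.4] op 0.0594
```

Contact force of −1.4 N in x. I'll push on towards the rail; the tool should reach about −52 in rail x.

```bash
python3 -m inch '[[[6,0,0,0],[6,0,0,0],[6,0,0,0],[6,0,0,0],[6,0,0,0],[6,0,0,0],[6,0,0,0],[6,0,0,0],[6,0,0,0],[6,0,0,0]]]';python3 st.py
python3 - <<'E'
from fit import *
c=read_camera("top");g=cv2.resize(c["img"][130:240,170:360],None,fx=4,fy=4,interpolation=cv2.INTER_CUBIC);cv2.imwrite("pics/p3.png",g)
E
```

```text
time: 11.5
tool_pos: [0.5673, -0.1136, -0.0202]
tool_rot: [3.142, -0.0, -0.064]
contact_force: [-0.1, -0.1, 0.6]
opening: 0.0598
t 11.5 tcp rail mm [-106.7 -237.6  -20.2] yaw-rail -0.0002 F [-0.1 -0.1  0.6] op 0.0598
```

View pics/p3.png

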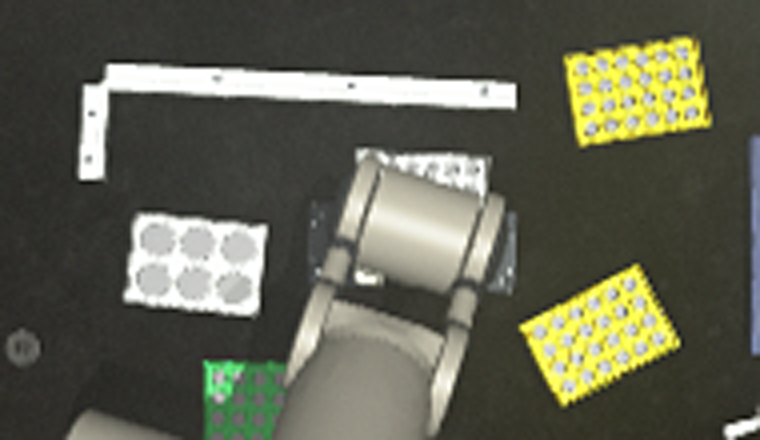

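The plate is moving and is now parallel to the rail: its far edge runs crop (357,150)–(489,158), with about 50 mm to go.

```bash
python3 -m inch '[[[6,0,0,0],[6,0,0,0],[6,0,0,0],[6,0,0,0],[6,0,0,0],[5,0,0,0],[5,0,0,0],[4,0,0,0],[3,0,0,0],[0,0,0,0]]]';python3 st.py;python3 -m inch '[[[2,0,0,0],[2,0,0,0],[0,0,0,0]]]';python3 st.py
```

```text
time: 12.8
tool_pos: [0.6142, -0.1167, -0.0202]
tool_rot: [3.141, -0.001, -0.064]
contact_force: [-0.4, -0.2, 0.6]
opening: 0.06
t 12.8 tcp rail mm [ -59.6 -237.7  -20.2] yaw-rail -0.0002 F [-0.4 -0.2  0.6] op 0.06
time: 13.18
tool_pos: [0.6153, -0.1166, -0.0202]
tool_rot: [-3.141, 0.005, -0.064]
contact_force: [-9.8, -0.6, 6.4]
opening: 0.0598
t 13.175 tcp rail mm [ -58.6 -237.5  -20.2] yaw-rail -0.0001 F [-9.8 -0.6  6.4] op 0.0598
```

Now in contact with the rail (9.8 N). Back off, raise, turn 90° and narrow the fingers for the end push.

```bash
python3 -m inch '[[[-25,0,0,0],[0,0,-45,0],[0,0,-45,0],[0,0,0,0]]]' 0.13 10 | tail -1; python3 -m inch '[[[0,0,0,-0.175],[0,0,0,-0.175],[0,0,0,-0.175],[0,0,0,-0.175],[0,0,0,-0.175],[0,0,0,-0.175],[0,0,0,-0.175],[0,0,0,-0.175],[0,0,0,-0.171],[0,0,0,0]]]'|head -1;python3 st.py
python3 - <<'E'
from railfit import *
c=read_camera("top")
d=place_of("top","plate_24")
r=np.load("rail.npy")
for k in d[:5]: print(round(k["conf"],2),rel(np.r_[at(c,k["at"],0),0],r).round(4)[:2])
i=c["img"][:,:,:].min(2); print(i[152:176:3,284:304])
E
```

```text
opening: 0.0402
time: 14.92
t 14.925 tcp rail mm [ -81.5 -237.5   68.8] yaw-rail 1.5692 F [ 0.2 -0.  -0.2] op 0.04
0.82 [ 0.0587 -0.4421]
0.72 [-0.2902 -0.0944]
0.65 [-0.0049 -0.2529]
0.57 [-0.1719 -0.4299]
[[253 253 253 253 255 255 192 148 255 255 255 255 255 255 255  38  49  54
   52  51]
 [242 252 248 254 253 253 253 253 250 255 254 254 253 255 255  50  52  52
   53  55]
 [102 170 255 246 227 211 244 255 172  40  54  54  53  54  56  55  55  57
   55  53]
 [104 154 243 227 204 167 232 255 149  42  56  52  55  55  53  56  53  53
   54  53]
 [135 240 238 218 175 179 249 255 173  42  55  57  55  51  53  53  56  55
   56  53]
 [147 144 139 136 130 126 119 129  97  65 121 114 107  95  62  48  54  54
   53  52]
 [167 167 164 161 162 158 155 150 111 138 159 152 152 150 106  48  52  53
   52  51]
 [177 176 177 175 175 173 163  78 133 177 168 169 166 143  66  50  53  53
   52  52]]
```

```bash
python3 - <<'E'
from railfit import *
c=read_camera("top");r=np.load("rail.npy")
for rc in((161,292.4),(164,292.3)): print(rel(np.r_[at(c,rc,.02),0],r))
for rc in((166.7,315),(143.7,311.2)): print("yellow",rel(np.r_[at(c,rc,.02),0],r))
E
python3 -m inch '[[[-36,25,0,0],[-36,25,0,0],[-36,26,0,0],[0,0,30,0],[0,0,30,0],[0,0,15,0],[0,0,5,0],[0,0,0,0]]]';python3 st.py
```

```text
[ 0.02298713 -0.31030817  0.06398453]
[ 0.0113624  -0.31045139  0.06398453]
yellow [ 0.00513646 -0.39806643  0.06398453]
yellow [ 0.0935371  -0.37963988  0.06398453]
time: 16.08
tool_pos: [0.6623, -0.2279, -0.0095]
tool_rot: [3.141, 0.0, 1.507]
contact_force: [0.2, 0.0, 0.2]
opening: 0.0397
t 16.075 tcp rail mm [  -4.6 -345.6   -9.5] yaw-rail 1.5705 F [0.2 0.  0.2] op 0.0397
```

```bash
python3 -m inch '[[[0,0,4,0],[0,0,4,0],[0,0,0,0]]]'|grep -E "pos|force"; python3 -m inch '[[[6,0,0,0],[6,0,0,0],[6,0,0,0],[6,0,0,0],[6,0,0,0],[6,0,0,0],[6,0,0,0],[6,0,0,0],[6,0,0,0],[6,0,0,0]]]';python3 st.py
```

```text
tool_pos: [0.6616, -0.2278, -0.0183]
contact_force: [-0.4, 0.3, -0.9]
time: 17.7
tool_pos: [0.6657, -0.1677, -0.0181]
tool_rot: [3.141, 0.0, 1.507]
contact_force: [-0.0, -1.0, 0.5]
opening: 0.0399
t 17.7 tcp rail mm [  -5.  -285.3  -18.1] yaw-rail 1.5708 F [-0.  -1.   0.5] op 0.0399
```

```bash
for a in 1; do python3 -m inch '[[[8,0,0,0],[8,0,0,0],[8,0,0,0],[8,0,0,0],[8,0,0,0],[8,0,0,0],[8,0,0,0],[8,0,0,0],[8,0,0,0],[8,0,0,0]]]'; python3 st.py; done
python3 - <<'E'
from fit import *
c=read_camera("top");g=cv2.resize(c["img"][130:240,170:360],None,fx=4,fy=4,interpolation=cv2.INTER_CUBIC);cv2.imwrite("pics/p4.png",g)
E
```

```text
time: 18.95
tool_pos: [0.6708, -0.0877, -0.0181]
tool_rot: [3.141, 0.0, 1.507]
contact_force: [-0.8, -4.4, 2.0]
opening: 0.0401
t 18.95 tcp rail mm [  -5.  -205.1  -18.1] yaw-rail 1.5708 F [-0.8 -4.4  2. ] op 0.0401
```

View pics/p4.png

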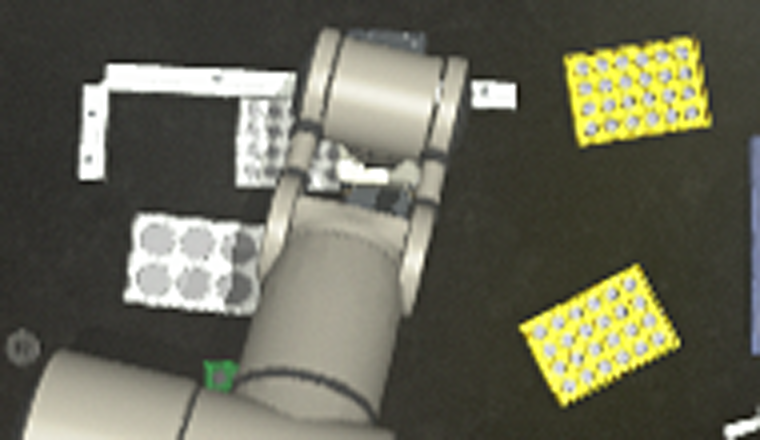

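The plate slides flush along the rail. Its left edge is at crop (236,140) and the stop face at about (104,140), so roughly 126 mm to go. The six-well plate hasn't moved.

```bash
python3 -m inch '[[[8,0,0,0],[8,0,0,0],[8,0,0,0],[8,0,0,0],[8,0,0,0],[8,0,0,0],[8,0,0,0],[8,0,0,0],[8,0,0,0],[8,0,0,0]]]'>/dev/null; python3 st.py;python3 -m inch '[[[8,0,0,0],[8,0,0,0],[6,0,0,0],[5,0,0,0],[4,0,0,0],[3,0,0,0],[0,0,0,0]]]'>/dev/null; python3 st.py
```

```text
t 20.25 tcp rail mm [  -5.1 -125.1  -18.2] yaw-rail 1.5708 F [-0.1 -1.3  1. ] op 0.0397
t 21.125 tcp rail mm [ -5.1 -91.3 -18.2] yaw-rail 1.5709 F [-0.   0.8 -0.5] op 0.0399
```

```bash
python3 -m inch '[[[3,0,0,0],[3,0,0,0],[2,0,0,0],[0,0,0,0]]]'>/dev/null; python3 st.py
```

```text
t 21.625 tcp rail mm [ -5.1 -83.3 -18.2] yaw-rail 1.571 F [ 0.3 -0.   0.7] op 0.0399
```

```bash
python3 -m inch '[[[2,0,0,0],[2,0,0,0],[0,0,0,0]]]'>/dev/null; python3 st.py
```

```text
t 22.0 tcp rail mm [ -5.1 -79.3 -18.2] yaw-rail 1.5709 F [ 0.1  0.9 -0.3] op 0.0399
```

```bash
python3 -m inch '[[[2,0,0,0],[0,0,0,0]]]'>/dev/null; python3 st.py
```

```text
t 22.25 tcp rail mm [ -5.1 -78.4 -18.1] yaw-rail 1.5707 F [-0.7 -4.7  0.5] op 0.0398
```

```bash
python3 -m inch '[[[2,0,0,0],[0,0,0,0]]]'>/dev/null; python3 st.py
```

```text
t 22.5 tcp rail mm [ -5.1 -78.3 -18.1] yaw-rail 1.5704 F [ -2.2 -10.9   1.4] op 0.04
```

Seated against the stop at 10.9 N. Back off and look.

```bash
python3 -m inch '[[[-10,0,0,0],[-30,0,0,0],[0,0,-45,0],[0,0,-45,0],[-50,0,0,0],[-50,0,0,0],[-50,0,0,0],[0,0,0,0]]]'>/dev/null; python3 st.py
cat > chk.py <<'E'
from railfit import *
c=read_camera("top");r=np.load("rail.npy");i=c["img"].min(2)
print("p6",rel(fit(c,PLATE,np.load("p6.npy"),(178,213,196,244))[0],r).round(4))
for u in range(206,228,5):
    v=i[150:182,u].astype(float);k=np.where((v[:-1]>130)&(v[1:]<=130))[0][-1]
    print("near edge x",u,rel(np.r_[at(c,(150+k+(v[k]-130)/(v[k]-v[k+1]),u),0),0],r)[0].round(4))
for w in range(158,176,4):
    v=i[w,200:245].astype(float);k=np.where((v[:-1]>130)&(v[1:]<=130))[0][-1]
    print("right edge y",w,rel(np.r_[at(c,(w,200+k+(v[k]-130)/(v[k]-v[k+1])),.02),0],r)[1].round(4))
g=cv2.resize(c["img"][130:240,170:360],None,fx=4,fy=4,interpolation=cv2.INTER_CUBIC);g[:240,380:]=cv2.resize(c["img"][142:182,185:250],(380,240),interpolation=cv2.INTER_CUBIC);cv2.imwrite("pics/p5.png",g)
E
python3 chk.py
```

```text
t 23.5 tcp rail mm [  -5.2 -269.4   71.8] yaw-rail 1.566 F [-0.5  0.9  0.4] op 0.0396
p6 [-0.1238 -0.0323 -0.0555]
near edge x 206 -0.0458
near edge x 211 -0.0461
near edge x 216 -0.0454
near edge x 221 -0.0446
near edge x 226 -0.0456
right edge y 158 -0.0679
right edge y 162 -0.0686
right edge y 166 -0.0691
right edge y 170 -0.068
right edge y 174 -0.067
```

View pics/p5.png

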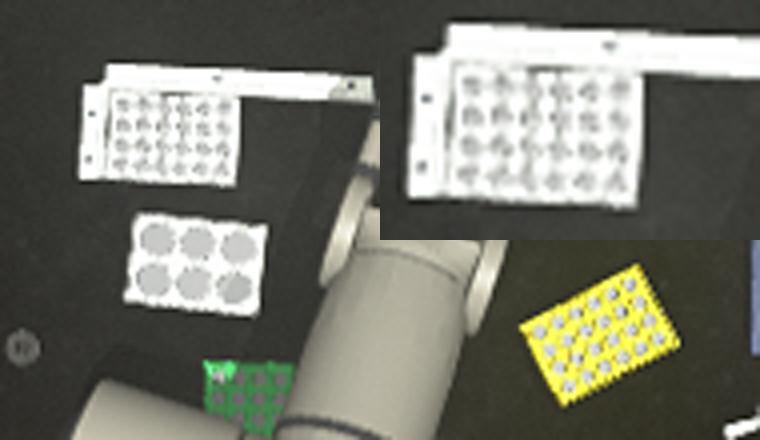

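Near edge reads −45.5 mm, the same as the stop's own near end (−45.4), so the plate is flush with the long rail. The right edge reads −68 rather than −64, so I'll check the stop–plate seam for dark worktop.

Run:
```python
from fit import *
c=read_camera("top");i=c["img"].min(2)
for w in range(154,178,2): print(w,i[w,186:206])
print("near/long seam"); 
for u in (204,212,220,226): print(u,i[144:164,u])
```

```text
154 [ 53  51  52  49 104 255 255 253 252 250 246 211 255 240 228 235 251 255
 238 184]
156 [ 47  54  49  47 114 255 255 254 253 248 237 202 255 210 190 191 222 224
 212 191]
158 [ 53  54  53  48 118 255 130 155 255 254 230 155 255 249 235 244 252 255
 252 228]
160 [ 52  53  52  45 115 255 255 254 254 255 164 149 255 178 178 183 236 255
 163 173]
162 [ 51  51  50  55 141 255 254 252 245 255 119 165 255 192 210 197 209 252
 201 222]
164 [ 53  53  53  64 171 255 254 253 239 255 147 186 254 229 215 244 255 255
 239 200]
166 [ 55  52  49  76 225 255 253 252 250 255 168 240 231 190 193 193 214 209
 179 193]
168 [ 53  50  53  88 241 248 232 255 248 254 217 241 255 249 226 232 253 255
 249 235]
170 [ 51  53  46  86 235 198 188 253 244 254 205 252 193 168 178 187 251 232
 214 191]
172 [ 57  49  42 113 255 255 254 254 249 239 230 255 248 220 196 243 253 249
 194 221]
174 [ 51  51  45  85 229 225 224 222 184 150 166 213 212 211 187 189 193 233
 222 226]
176 [48 49 51 51 48 51 51 50 55 53 53 53 54 58 56 58 56 49 49 50]
near/long seam
204 [ 55  43 185 252 253 252 251 253 238 224 238 209 212 233 252 232 163 165
 201 249]
212 [ 56  52 108 247 255 253 247 252 230 109 243 248 220 190 222 255 237 207
 226 249]
220 [ 52  54  43 240 255 253 252 253 248 220 244 227 170 192 210 236 214 181
 197 211]
226 [ 57  52  44 186 255 255 254 252 253 238 226 202 174 199 222 239 233 212
 195 204]
```

The seam isn't clear-cut (a faint dim line at rows 158–164). There's plenty of time, so I'll press the end again, a bit more firmly, and see whether it stops in the same place.

```bash
python3 -m inch '[[[50,0,0,0],[50,0,0,0],[50,0,0,0],[0,0,45,0],[0,0,45,0],[15,0,0,0],[10,0,0,0],[0,0,0,0]]]'>/dev/null; python3 st.py; python3 -m inch '[[[5,0,0,0],[4,0,0,0],[2,0,0,0],[2,0,0,0],[0,0,0,0]]]'>/dev/null; python3 st.py
```

```text
t 24.6 tcp rail mm [ -3.5 -88.8 -15.6] yaw-rail 1.5728 F [0.7 0.4 0.7] op 0.0402
t 25.225 tcp rail mm [ -5.  -78.4 -18.1] yaw-rail 1.5705 F [-1.1 -3.7  1. ] op 0.0396
```

```bash
python3 -m inch '[[[3,0,0,0],[3,0,0,0],[0,0,0,0]]]'>/dev/null; python3 st.py
```

```text
t 25.6 tcp rail mm [ -5.1 -78.3 -18. ] yaw-rail 1.57 F [ -3.7 -23.2   3. ] op 0.04
```

It stops at the same place (−78.3) with 23 N, so that's the stop itself. As insurance I'll ease off and drag the end lightly toward the long rail by friction, then leave.

```bash
python3 -m inch '[[[-5,0,0,0],[0,1,0,0],[0,1,0,0],[0,1,0,0],[0,1,0,0],[0,0,0,0]]]'>/dev/null; python3 st.py
```

```text
t 26.35 tcp rail mm [ -3.2 -78.4 -18.8] yaw-rail 1.5713 F [-6.8 -9.4  4. ] op 0.0397
```

```bash
python3 -m inch '[[[-10,0,0,0],[-30,0,0,0],[0,0,-45,0],[0,0,-45,0],[-50,0,0,0],[-50,0,0,0],[-50,0,0,0],[0,0,0,0]]]'>/dev/null; python3 st.py; python3 chk.py
```

```text
t 27.35 tcp rail mm [  -0.9 -270.3   71.7] yaw-rail 1.5661 F [-0.1  0.3 -0.3] op 0.0401
p6 [-0.1238 -0.0323 -0.0555]
near edge x 206 -0.0456
near edge x 211 -0.0461
near edge x 216 -0.0455
near edge x 221 -0.0446
near edge x 226 -0.0449
right edge y 158 -0.0678
right edge y 162 -0.0687
right edge y 166 -0.0694
right edge y 170 -0.0683
right edge y 174 -0.0676
```

The plate didn't move under the sideways drag, so it is already against both faces. plate_6 is unchanged and the arm is clear.

```bash
python3 -c "
from cell import *
print(hand_in())"
```

```text
the job is handed in; nothing more can be done
None
```

The 24-well plate is in the corner of the rail as far as I can tell, and the job is handed in at about 27.5 s. I pushed its long side into the long rail with two fingertips, then pushed its right end along the rail to the end stop. The plate was never gripped or lifted.

**Misses along the way:** the reported tool height was about 25 mm too low. My first push therefore passed over the plate without touching it; I lowered the fingers and repeated it.

**Last checks:**
- **End stop:** the plate stopped at the same place twice, at about 11 N and then 23 N.
- **Long rail:** a sideways drag of about 7 N did not move it, and it is parallel to the rail.
- **Other objects:** plate_6 measured unmoved. I did not re-measure the bystanders or look-alikes; in the last picture those in view looked unmoved.
- **Robot:** at hand-in the gripper was clear of everything and read about zero force.

**Disagreement:** the camera put the near edge at −45.5 mm (expected −43) and the right end at −68 mm (expected −64). The end stop's own near edge also read −45.4 mm against −43. I took these as measuring bias because of the contact checks, but the camera alone could not rule out a gap of a few millimetres.

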